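# Wedge up a dropped cabinet door and hold it for the hinge screws

### The arm

A 6-joint arm with a two-finger parallel gripper is mounted at the origin on a cart in front of the work surface, level with it; the furniture and walls round the work are solid. World frame = base frame: x ahead of the robot, y to its left, z up, the work surface at z = 0. Lengths are in mm, angles in degrees, forces in N, time in s.
With the tool pointing down it reaches from about 300 to 850 mm from the base axis. Payload 4.2 kg.
Tool frame: the origin (TCP) lies on the centre line of the jaws, within the pads' length; the fingertips stand 14 mm ahead of it and the grasp point (between the pads) lies 5 mm behind it (env.finger_overhang is the z of the fingertips in the tool frame, in mm); z points along the fingers, y is the line along which they close (so a half turn about z gives the same grasp; the last joint's range is limited). The gripper opens to 91 mm and grips with 3 to 60 N. Pads are 32 mm wide; open, the fingers measure 118 mm over their backs; the gripper's body (76 mm by 178 mm) begins 60 mm behind the grasp point.
Start: joints at [75.802, 18.312, 89.639, -0, 72.044, -1.146], TCP at [129.856, 560.16, 227.976] pointing down, gripper open.
Joint ranges: [-177.97, 177.97], [-48.28, 115.42], [12.27, 149.76], [-77.06, 257.06], [2.81, 150.46], [-146.56, 146.56]. Speed limits (degrees/s): [147.25, 147.25, 180, 180, 180, 180].

### API

Orientations are given as [roll, pitch, yaw] about the fixed x, y, z axes, in that order (R = Rz(yaw) Ry(pitch) Rx(roll)).
In Python, from workcell import sensors, viewer, env gives the robot as it stands. The module is installed in compiled form; this text tells all that it offers.
- The arm moves only by the tool step_arm, never from a script. Its argument "plan" is one flat list of numbers, 6 for each row, row after row: the shift along the tool's x, y, z in cm, then the turn, a rotation vector about the tool's x, y, z in rad. In form: [x, y, z, wx, wy, wz, x, y, z, wx, wy, wz, ...]. A call has 1 to 5 rows; each row shifts and turns the commanded pose from where the row before left it, along the tool's axes as they then stand; what a row does not reach is not made up. A row lasts 1/12 s, in which the tool goes at most 41.7 mm and 7.16 degrees, less where a joint would pass 70% of its speed; a pose out of reach is approached as far as the arm can. A call is refused whole if a number of a shift passes 4.17 or a number of a turn 0.125, either way. A call with a gripper value outside its range is refused whole. "hand" is the finger opening in cm, from 0 to 9.12, set as the call begins (left out, the last holds). The fingers move at their own pace and stop on an object; "newtons" is the grip in N (left out, the last holds). Time passes only in rows, so rows that do not move let the fingers close. It gives the time, the measured TCP pose, the force, the opening and the grip force at its end, in the units of the state.
- sensors.state(): the state, without advancing time (a new reading comes with each control period).
- viewer.grab_frame(name): name is "scene" or "top" or "wrist"; returns a dict with "img" (384x512x3 uint8, red, green, blue), "fx", "fy", "cx", "cy" (pixels), "position" and "attitude" of the camera in the world. Camera axes: x right, y down, z forward; pixel columns grow to the right and rows downward; lengths in mm; the calibration is good to about 2 mm. A picture is of the moment at which its call begins. There is no depth.
- env.job_done(): hands the job in; it is judged then, once.
Trained networks look in a picture, given as the dict that the camera call returned (one of the last four; its "shot" number tells which), for a name from the list of things; names that differ only in an ending like _2 or _b are one class to them, and where a whole thing is asked for, a point or a joint stands for the part that bears it (a point fixed in the world has none). Each returns a list of dicts, best first, with "score" (0 to 1); they miss things now and then, are a little off and sometimes report something else, mostly with a low value. They report only what shows in the picture. A call takes as long as a camera call. They do not tell look-alikes from the thing itself.
- viewer.boxes_of(name, picture): "location" ([column, row] in pixels, amid what is visible of it).
- viewer.pinpoint(name, picture): "location" ([column, row] in pixels: a listed point, or the origin of a listed thing).
The state is a dict: "time_s": time; "qpos": joint angles; "qvel": joint speeds; "effort": joint torques, N m; "ee_pos": TCP position; "ee_rot": TCP orientation; "force": force on the tool from outside, world axes, zero at the start; "torque": the same for the moment, N m; "gripper_width": finger opening in mm; "gripper_force": force on a finger pad.
Only numpy, scipy, OpenCV 4.12 (cv2) and the standard library are available. Lean on these libraries where they do the work, as an engineer would, in place of code of your own. Each camera call takes 0.05 s, during which the arm holds its last target. There are 200 camera calls.

### The job

The door of the small grey cabinet has slipped down on its slackened hinges and sits on the base rail. Take the orange levelling wedge, lay it flat on the desk and slide it thin end first through the notch in the rail and under the door, until the door has just lifted off the rail, about 3 mm (not 6 or more, and never jammed against the cabinet's top). Finish holding: keep the wedge gripped in place, with the wedge alone carrying the door, so that a colleague can tighten the hinge screws, and leave the other things on the desk where they are.

Things in the scene. Friction and masses are not known exactly. Their poses are not given: they have to be found in the camera images.
- cabinet: Fixed grey steel desktop cabinet, white door, 250 wide (y) x 150 deep (x) x 178 mm high. Origin on the desk, below the middle of the door's front face, in the mouth of the notch; x points into the cabinet (the way the wedge goes in), y to its hinge side. Base rail 10 mm high, 16 deep; the notch in its middle is 76 mm wide, open down to the desk; behind it free to 20 mm height, 130 deep.
- door_foot (a point): Middle of the lower front edge of the door leaf (221 wide, 12 thick, 142 mm high), straight above the cabinet's origin, same axes: 10 mm above the desk while the door sits on the rail. The door stands between the side panels, front flush with them, and bridges the notch. It weighs about 0.5 kg (varies by a third), drops back if not carried; pushing the wedge under it takes about 5 to 18 N.
- door (a joint): Height of the door above its seat on the base rail, in m: 0 = down on the rail; it moves straight up only, to 0.010, where it jams at the cabinet's top.
- wedge_center (a point): Centre of the loose orange plastic wedge (mid length and width, 14 mm above its underside). 160 long (x) x 36 mm wide (y), flat underside, straight slope on top: 28 mm high at the thick end (x = -80 mm), 4 mm at the thin end (x = +80 mm), rising 0.15 mm per mm, so 10 mm high 40 mm behind the thin end. x axis to the thin end, z up; starts flat. Grip it across its width near the thick end; 90 g.
- wedge_tip (a point): Middle of the wedge's thin end at its underside: 80 mm ahead of wedge_center along x and 14 mm lower; same axes.
- stapler: Red and black desk stapler, 47 x 138 x 47 mm, loose bystander; origin at its underside.
- screwdriver: Screwdriver with red handle, 175 mm long (y), 26 mm high, loose bystander in front of the green tool tray; origin at its underside.
- tape_measure: Yellow tape measure, 60 x 64 x 57 mm, loose bystander; origin at its underside.
- calculator: Pale desk calculator, 114 x 158 x 16 mm, loose bystander; origin at its underside.
Things that resemble listed ones, but are neither listed nor needed, are in the scene too. Of the things shaped like the part that bears wedge_center, the orange one is meant.

How it is judged:
By the outcome, as a careful person would: the job done as asked, in the order asked, and still so for the second after the job is handed in, while the arm keeps its last pose, push and grip.
It also fails if it takes over 38 s, if anything falls off the work surface, if the arm or the gripper's body presses on something with over 40 N, if the wrist force passes 120 N, or if a joint passes its speed limit or range.

## Working session

There is one attempt and no reset: what is moved stays moved. The work goes in short steps, Python scripts to look and compute and a tool call to move; the robot and the scene stay as the last step left them, time stands still between calls to the robot, and variables do not carry over. Pictures are saved under pics/ and viewed, at most 10 in all, crops included, and the job is handed in when it is done.

Besides the shell and the picture viewer there is one more tool, called by a JSON object that holds its "api" and its "payload", one argument or row to a line. step_arm: Moves the arm, as the interface text tells. Its arguments: {"type":"object","properties":{"plan":{"type":"array","items":{"type":"number"}},"hand":{"type":"number"},"newtons":{"type":"number"}},"required":["plan"]}

```bash
mkdir -p pics
cat > h.py <<'E'
import numpy as np, cv2
from scipy.spatial.transform import Rotation as R
from workcell import sensors, viewer, env
def camR(f):
    a=np.array(f["attitude"],float)
    return a if a.shape==(3,3) else R.from_euler('xyz',a,degrees=True).as_matrix()
def ray(f,p):
    d=camR(f)@np.array([(p[0]-f["cx"])/f["fx"],(p[1]-f["cy"])/f["fy"],1.])
    return np.array(f["position"],float),d
def at_z(f,p,z):
    o,d=ray(f,p); return o+d*(z-o[2])/d[2]
def proj(f,P):
    c=camR(f).T@(np.array(P,float)-np.array(f["position"],float))
    return np.array([f["fx"]*c[0]/c[2]+f["cx"],f["fy"]*c[1]/c[2]+f["cy"]])
def tri(a,b):
    A=[];B=[]
    for f,p in (a,b):
        o,d=ray(f,p);d/=np.linalg.norm(d);M=np.eye(3)-np.outer(d,d);A.append(M);B.append(M@o)
    return np.linalg.solve(sum(A),sum(B))
def save(n,img): cv2.imwrite("pics/"+n,cv2.cvtColor(np.ascontiguousarray(img),cv2.COLOR_RGB2BGR))
E
python3 - <<'E'
from h import *
s=sensors.state(); print(s)
F={n:viewer.grab_frame(n) for n in("scene","top","wrist")}
for n,f in F.items():
    print(n,f["position"],f["attitude"],f["fx"],f["cx"],f["cy"])
    for k in("wedge_center","wedge_tip","door_foot","cabinet","stapler","screwdriver","tape_measure","calculator"):
        z={"wedge_center":14,"door_foot":10}.get(k,0)
        for r in viewer.pinpoint(k,f)[:3]:
            print(k,np.round(r["location"]),round(r["score"],2),np.round(at_z(f,r["location"],z)))
save("a_scene.png",F["scene"]["img"])
save("a_top.png",F["top"]["img"])
E
```

```text
{'time_s': 0.0, 'qpos': array([ 7.58020375e+01,  1.83516611e+01,  8.97066081e+01, -1.60568977e-03,
        7.20447586e+01, -1.14579748e+00]), 'qvel': array([-0.11964384,  0.01755748, -0.05573206,  0.0511897 ,  0.09226092,
        0.02199337]), 'effort': array([ 3.16038087e-03, -4.12468064e+01, -2.31972510e+01,  7.31675536e-02,
        4.57328826e-02, -1.60888094e-04]), 'ee_pos': array([129.74351436, 559.66964353, 227.11870251]), 'ee_rot': array([-1.79896962e+02, -5.33913699e-04,  1.66948331e+02]), 'force': array([-0.8992589 , -0.81265508,  0.83206826]), 'torque': array([-0.01447191,  0.02462819,  0.00398424]), 'gripper_force': 0.0, 'gripper_width': 91.3706312725623}
scene [-503.91946689  -96.15660869 1378.54439127] [-1.41731705e+02 -2.53923801e-02 -8.25053677e+01] 456.6637706998483 254.66542546032346 186.96937305220223
wedge_center [339. 228.] 0.91 [ 419. -279.   14.]
wedge_center [233. 201.] 0.88 [485. 115.  14.]
wedge_tip [340. 249.] 0.56 [ 340. -283.    0.]
door_foot [304. 182.] 0.91 [ 614. -142.   10.]
door_foot [388. 229.] 0.42 [ 438. -450.   10.]
cabinet [307. 181.] 0.59 [ 628.
[... 254 characters left out ...]
8272228 260.70814002034666 189.2260884158968
wedge_center [250. 212.] 0.81 [477. 106.  14.]
wedge_center [360. 217.] 0.64 [ 420. -275.   14.]
wedge_tip [254. 187.] 0.93 [570.  82.   0.]
wedge_tip [363. 242.] 0.91 [ 336. -272.    0.]
wedge_tip [128. 195.] 0.67 [584. 534.   0.]
door_foot [315. 169.] 0.57 [ 614. -144.   10.]
cabinet [312. 173.] 0.63 [ 603. -132.    0.]
stapler [184. 214.] 0.96 [494. 338.   0.]
screwdriver [230. 166.] 0.76 [658. 165.   0.]
tape_measure [408. 205.] 0.59 [ 450. -456.    0.]
calculator [123. 192.] 0.88 [600. 554.   0.]
wrist [ 49.51394786 580.23288663 383.73681859] [1.62989315e+02 1.24640888e-01 7.69906275e+01] 290.9291556379861 252.33743756049435 190.3812382900625
```

View pics/a_scene.png

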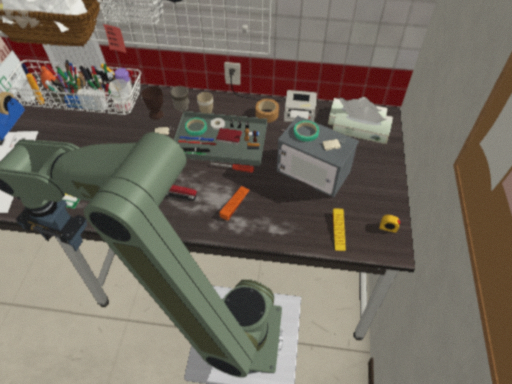

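View pics/a_top.png

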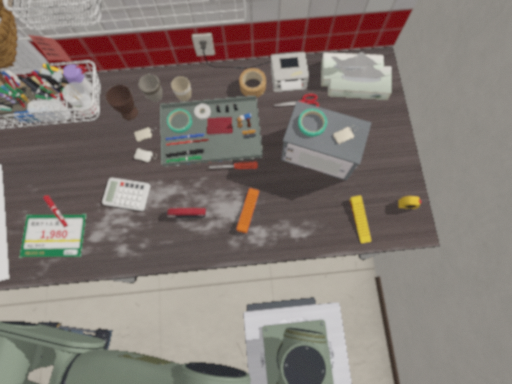

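Two wedge-shaped things: orange at scene (233,203) / top (248,211), and yellow at scene (339,228) / top (361,218). The orange one is meant, by its colour. I'll confirm it, its thin end and the cabinet front in one enlarged crop.

Run:
```python
from h import *
T=viewer.grab_frame("top");S=viewer.grab_frame("scene")
def crop(f,c,r,w=100,h=75,k=4): return cv2.resize(f["img"][r:r+h,c:c+w],(w*k,h*k),interpolation=cv2.INTER_CUBIC)
m=np.vstack([np.hstack([crop(T,200,175),crop(S,185,170)]),np.hstack([crop(T,270,110),crop(S,265,125)])])
save("b.png",m)
for n,f,(c0,r0,c1,r1) in(("top",T,(225,180,275,240)),("scene",S,(205,180,260,225))):
    hsv=cv2.cvtColor(f["img"],cv2.COLOR_RGB2HSV)
    k=cv2.inRange(hsv,(5,170,120),(18,255,255)); z=np.zeros_like(k); z[r0:r1,c0:c1]=k[r0:r1,c0:c1]
    pts=cv2.findNonZero(z); b=cv2.boxPoints(cv2.minAreaRect(pts)); print(n,len(pts),b.round(1).tolist(),[at_z(f,p,8)[:2].round().tolist() for p in b])
```

```text
top 412 [[235.8000030517578, 229.6999969482422], [248.89999389648438, 187.8000030517578], [258.6000061035156, 190.8000030517578], [245.60000610351562, 232.6999969482422]] [[421.0, 160.0], [567.0, 102.0], [552.0, 68.0], [407.0, 127.0]]
scene 378 [[218.3000030517578, 213.3000030517578], [240.0, 183.1999969482422], [249.10000610351562, 189.8000030517578], [227.39999389648438, 219.89999389648438]] [[429.0, 160.0], [579.0, 103.0], [552.0, 64.0], [405.0, 122.0]]
```

View pics/b.png

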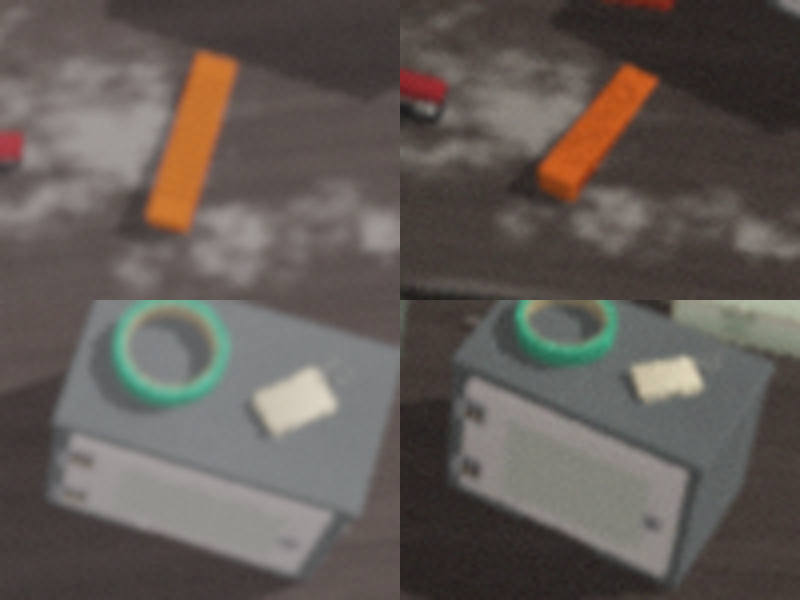

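The crop shows the orange wedge with its thick end at the lower left (its end face shows in the scene view) and its thin end up and right. The cabinet door faces the robot, with the hinges on the left. Next: the cabinet axes.

Run:
```python
from h import *
T=viewer.grab_frame("top");S=viewer.grab_frame("scene")
L=tri((T,(281.3,160)),(S,(277,171)));Rr=tri((T,(345,180)),(S,(333,197)))
print(L.round(),Rr.round(),at_z(T,(281.3,160),0).round(),at_z(T,(345,180),0).round(),at_z(S,(277,171),0).round(),at_z(S,(333,197),0).round())
# top front corners z=178
for p,f in(((270+55/4,110+125/4),T),((270+360/4,110+215/4),T),((265+455/4-100,125+65/4),S),((265+700/4-100,125+165/4),S)): print(at_z(f,p,178).round())
a=[viewer.pinpoint("door_foot",f)[0]["location"] for f in(T,S)]; print(tri((T,a[0]),(S,a[1])).round())
a=[[r["location"] for r in viewer.pinpoint("wedge_center",f) if r["location"][0]<280][0] for f in(T,S)]; print(tri((T,a[0]),(S,a[1])).round())
```

```text
[665. -29.  -1.] [ 567. -252.   -5.] [664. -27.   0.] [ 564. -247.    0.] [666. -32.   0.] [ 565. -255.    0.]
[660. -25. 178.]
[ 560. -256.  178.]
[656. -32. 178.]
[ 565. -255.  178.]
[280.  44. 552.]
[446. 207. 107.]
```

{"api": "step_arm", "payload": {
  "plan": [-3, -4, 1, 0, 0, 0.05, -3, -4, 0, 0, 0, 0.05, -3, -4, 0, 0, 0, 0.05, -3, -4, 0, 0, 0, 0, -3, -4, 0, 0, 0, 0],
  "hand": 8
}}

```text
time_s: 2.17
ee_pos: [196.2, 362.0, 219.7]
ee_rot: [180.0, 0.0, 158.4]
force: [0.2, -0.1, -0.5]
gripper_width: 80.4
gripper_force: 0.0
```

{"api": "step_arm", "payload": {
  "plan": [-3.8, -1.5, 0, 0, 0, 0, -3.8, -1.5, 0, 0, 0, 0, -3.8, -1.5, 0, 0, 0, 0, -3.8, -1.5, 0, 0, 0, 0, -3.8, -1.5, 0, 0, 0, 0]
}}

```text
time_s: 2.58
ee_pos: [346.1, 222.5, 220.2]
ee_rot: [179.9, 0.0, 158.4]
force: [0.9, -0.1, -0.1]
gripper_width: 80.1
gripper_force: 0.0
```

{"api": "step_arm", "payload": {
  "plan": [-3.4, -1.5, 0, 0, 0, 0, -3.0, -1.5, 1, 0, 0, 0, -2.5, -1, 1, 0, 0, 0, -1.5, -0.5, 1, 0, 0, 0, 0, 0, 0, 0, 0, 0]
}}

```text
time_s: 3.0
ee_pos: [426.3, 141.7, 188.2]
ee_rot: [-179.9, -0.1, 158.1]
force: [-0.1, 0.4, 0.5]
gripper_width: 80.1
gripper_force: 0.0
```

Run:
```python
from h import *
s=sensors.state();print(s["ee_pos"],s["ee_rot"])
W=viewer.grab_frame("wrist");save("c.png",W["img"])
for k,z in(("wedge_center",14),("wedge_tip",0),("door_foot",10),("cabinet",0)):
    for r in viewer.pinpoint(k,W)[:2]: print(k,np.round(r["location"],1),round(r["score"],2),at_z(W,r["location"],z).round(1))
k=cv2.inRange(cv2.cvtColor(W["img"],cv2.COLOR_RGB2HSV),(5,170,110),(18,255,255))
n,l,st,_=cv2.connectedComponentsWithStats(k);i=1+st[1:,4].argmax()
b=cv2.boxPoints(cv2.minAreaRect(cv2.findNonZero((l==i).astype(np.uint8))));print(b.round(1).tolist(),[at_z(W,p,z)[:2].round(1).tolist() for p in b for z in(4,28)])
```

```text
[426.27512569 141.67878854 188.21504901] [-1.79888712e+02 -6.64904083e-02  1.58141931e+02]
wedge_center [248.7 229.6] 0.95 [488.9 113.   14. ]
wedge_tip [248.6 280.1] 0.62 [564.6  82.1   0. ]
door_foot [249.8 228.6] 0.68 [489.9 114.1  10. ]
[[261.0, 206.0], [261.0, 206.0], [239.0, 206.0], [239.0, 206.0]] [[469.1, 137.4], [460.7, 140.0], [469.1, 137.4], [460.7, 140.0], [458.9, 112.0], [451.3, 116.4], [458.9, 112.0], [451.3, 116.4]]
```

View pics/c.png

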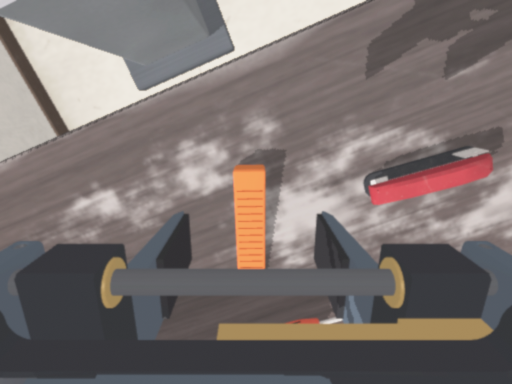

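The wrist view shows the orange wedge's thick end at (250,166), between the open fingers and aligned with the tool. The stapler is well clear at (430,175). I'll correct by about 3 mm sideways and 11 mm forward, then descend.

{"api": "step_arm", "payload": {
  "plan": [-1.1, -0.3, 3.5, 0, 0, 0, 0, 0, 4, 0, 0, 0, 0, 0, 4, 0, 0, 0, 0, 0, 3.5, 0, 0, 0, 0, 0, 1, 0, 0, 0]
}}

```text
time_s: 3.67
ee_pos: [430.7, 137.1, 26.2]
ee_rot: [-179.7, -0.3, 158.4]
force: [-0.6, 0.8, -0.3]
gripper_width: 80.1
gripper_force: 0.0
```

{"api": "step_arm", "payload": {
  "plan": [0, 0, 0.8, 0, 0, 0, 0, 0, 0, 0, 0, 0, 0, 0, 0, 0, 0, 0]
}}

```text
time_s: 3.92
ee_pos: [434.8, 137.8, 22.6]
ee_rot: [179.9, 0.1, 158.4]
force: [-0.1, -0.4, 0.6]
gripper_width: 80.0
gripper_force: 0.0
```

{"api": "step_arm", "payload": {
  "plan": [0, 0, 0, 0, 0, 0, 0, 0, 0, 0, 0, 0, 0, 0, 0, 0, 0, 0, 0, 0, 0, 0, 0, 0, 0, 0, 0, 0, 0, 0],
  "hand": 2,
  "newtons": 40
}}

```text
time_s: 4.33
ee_pos: [434.5, 137.1, 22.3]
ee_rot: [180.0, 0.0, 158.3]
force: [-0.6, 0.4, 0.7]
gripper_width: 49.4
gripper_force: 0.0
```

{"api": "step_arm", "payload": {
  "plan": [0, 0, 0, 0, 0, 0, 0, 0, 0, 0, 0, 0, 0, 0, 0, 0, 0, 0]
}}

```text
time_s: 4.58
ee_pos: [434.1, 136.9, 21.9]
ee_rot: [-180.0, -0.0, 158.4]
force: [-0.5, -0.0, 2.7]
gripper_width: 35.4
gripper_force: 39.9
```

{"api": "step_arm", "payload": {
  "plan": [0, 0, -1.5, 0, 0, 0, 0, 0, -2.5, 0, 0, 0, -1, -1.5, 0, 0, 0, 0, -1.5, -2.5, 0, 0, 0, 0, -1.5, -2.5, 0, 0, 0, 0]
}}

```text
time_s: 5.0
ee_pos: [447.6, 61.5, 62.1]
ee_rot: [180.0, 0.0, 158.5]
force: [0.4, 0.6, 0.1]
gripper_width: 35.8
gripper_force: 39.9
```

{"api": "step_arm", "payload": {
  "plan": [-1.5, -3, 0, 0, 0, 0, -1.5, -3, 0, 0, 0, 0, -1.5, -3, 0, 0, 0, 0.033, -1.4, -2.2, 0, 0, 0, 0, 0, -1, 0, 0, 0, 0]
}}

```text
time_s: 5.42
ee_pos: [457.6, -76.4, 61.8]
ee_rot: [180.0, 0.1, 156.3]
force: [0.6, 0.7, -0.2]
gripper_width: 35.7
gripper_force: 39.9
```

{"api": "step_arm", "payload": {
  "plan": [0, 0, 0, 0, 0, 0, 0, 0, 0, 0, 0, 0, 0, 0, 0, 0, 0, 0]
}}

```text
time_s: 5.67
ee_pos: [455.6, -72.3, 61.6]
ee_rot: [180.0, -0.1, 156.5]
force: [-0.4, 0.6, -1.6]
gripper_width: 36.1
gripper_force: 39.9
```

Run:
```python
from h import *
s=sensors.state();print(s["ee_pos"],s["ee_rot"],s["force"],s["gripper_width"])
F={n:viewer.grab_frame(n) for n in("scene","top","wrist")}
for n,f in F.items():
    for k,z in(("wedge_center",52),("wedge_tip",38),("door_foot",10),("cabinet",0)):
        for r in viewer.pinpoint(k,f)[:2]: print(n,k,np.round(r["location"],1),round(r["score"],2),at_z(f,r["location"],z).round(1))
def crop(f,c,r,w=133,h=100,k=3): return cv2.resize(f["img"][r:r+h,c:c+w],(w*k,h*k),interpolation=cv2.INTER_CUBIC)
W=cv2.resize(F["wrist"]["img"],(400,300),interpolation=cv2.INTER_AREA)
save("d.png",np.vstack([np.hstack([crop(F["top"],240,120),crop(F["scene"],235,120)]),np.hstack([W[:,:399],crop(F["wrist"],190,150)])]))
```

```text
[455.58959394 -72.2856993   61.5801851 ] [ 1.79982442e+02 -5.61380236e-02  1.56497013e+02] [-0.36567346  0.55533951 -1.5669885 ] 36.11609523388187
scene wedge_center [338.1 231.8] 0.87 [ 376.7 -269.9   52. ]
scene wedge_center [292.  195.6] 0.5 [ 511.7 -100.4   52. ]
scene wedge_tip [338.5 248.6] 0.76 [ 318.7 -274.3   38. ]
scene door_foot [303. 182.] 0.69 [ 615.  -137.3   10. ]
scene cabinet [305.8 184.1] 0.69 [ 614.2 -149.     0. ]
top wedge_center [357.8 219.2] 0.73 [ 407.4 -253.7   52. ]
top wedge_tip [361.  242.8] 0.93 [ 329.5 -254.5   38. ]
top wedge_tip [233.6 167.4] 0.2 [638.8 148.6  38. ]
top door_foot [312.6 170.4] 0.87 [ 609.  -133.9   10. ]
top cabinet [312.1 167.4] 0.88 [ 624.1 -135.5    0. ]
wrist wedge_center [250.8 316.7] 0.61 [510.1 -94.9  52. ]
```

View pics/d.png

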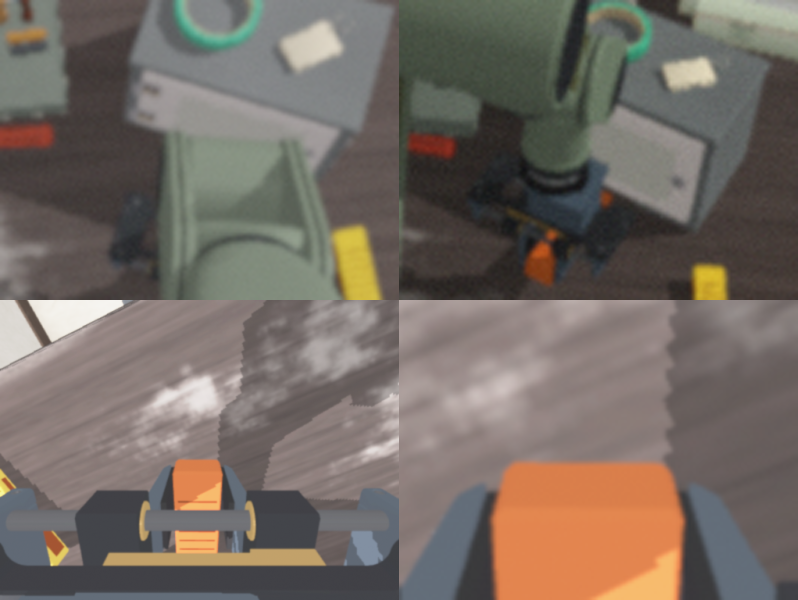

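The wedge is held centred: its end face is at about (253,207) in the wrist view, and its tip points at the cabinet. Lateral offset from the notch centre is about 0 and the tip is about 30 mm short. I'll set it down on the desk.

{"api": "step_arm", "payload": {
  "plan": [0, 0, 2, 0, 0, 0, 0, 0, 1.5, 0, 0, 0, 0, 0, 0.4, 0, 0, 0, 0, 0, 0, 0, 0, 0, 0, 0, 0, 0, 0, 0]
}}

```text
time_s: 6.83
ee_pos: [456.2, -73.4, 22.9]
ee_rot: [180.0, 0.0, 156.5]
force: [0.7, -0.2, -0.4]
gripper_width: 35.6
gripper_force: 40.0
```

{"api": "step_arm", "payload": {
  "plan": [0, 0, 0.1, 0, 0, 0, 0, 0, 0, 0, 0, 0, 0, 0, 0, 0, 0, 0]
}}

```text
time_s: 7.08
ee_pos: [456.2, -73.3, 21.9]
ee_rot: [180.0, 0.0, 156.5]
force: [0.2, 0.3, -0.5]
gripper_width: 35.8
gripper_force: 40.0
```

Run:
```python
from h import *
s=sensors.state();print(s["ee_pos"],s["ee_rot"],s["force"],s["torque"])
W=viewer.grab_frame("wrist")
for p in((253,205),(253,219)): print(p)
k=cv2.inRange(cv2.cvtColor(W["img"],cv2.COLOR_RGB2HSV),(5,140,110),(18,255,255))
r=np.nonzero(k[:,253])[0];print(r.min(),at_z(W,(253,r.min()),0).round(1), np.nonzero(k[225])[0][[0,-1]])
for r in viewer.pinpoint("wedge_center",W)[:1]:print(r["score"],at_z(W,r["location"],14))
```

```text
[456.20721996 -73.32672832  21.91748777] [1.79989440e+02 1.67048725e-02 1.56462042e+02] [ 0.15624537  0.27211386 -0.52926297] [ 0.03932712  0.02332848 -0.05359536]
(253, 205)
(253, 219)
205 [440.  -64.1  -0. ] [221 284]
0.59 [512.50684314 -95.03227326  14.        ]
```

{"api": "step_arm", "payload": {
  "plan": [0, 0, 0.05, 0, 0, 0, -0.6, 0, 0, 0, 0, 0, -0.8, 0, 0, 0, 0, 0, -0.8, 0, 0, 0, 0, 0, 0, 0, 0, 0, 0, 0]
}}

```text
time_s: 7.6
ee_pos: [477.9, -82.6, 21.8]
ee_rot: [180.0, 0.2, 156.5]
force: [2.3, -1.2, 2.9]
gripper_width: 36.0
gripper_force: 40.0
```

{"api": "step_arm", "payload": {
  "plan": [-0.8, 0, 0, 0, 0, 0, -0.8, 0, 0, 0, 0, 0, -0.8, 0, 0, 0, 0, 0, 0, 0, 0, 0, 0, 0, 0, 0, 0, 0, 0, 0]
}}

```text
time_s: 8.02
ee_pos: [499.2, -92.0, 21.8]
ee_rot: [180.0, 0.1, 156.5]
force: [0.5, 0.0, 5.3]
gripper_width: 35.8
gripper_force: 40.0
```

{"api": "step_arm", "payload": {
  "plan": [-0.5, 0, 0, 0, 0, 0, -0.3, 0, 0, 0, 0, 0, 0, 0, 0, 0, 0, 0, 0, 0, 0, 0, 0, 0]
}}

```text
time_s: 8.35
ee_pos: [503.7, -94.2, 21.8]
ee_rot: [-180.0, -0.2, 156.5]
force: [-4.3, 1.7, 10.2]
gripper_width: 35.7
gripper_force: 40.0
```

{"api": "step_arm", "payload": {
  "plan": [-0.3, 0, 0, 0, 0, 0, -0.2, 0, 0, 0, 0, 0, 0, 0, 0, 0, 0, 0, 0, 0, 0, 0, 0, 0]
}}

```text
time_s: 8.68
ee_pos: [507.9, -96.1, 21.8]
ee_rot: [-180.0, -0.2, 156.5]
force: [-5.9, 2.0, 11.9]
gripper_width: 35.9
gripper_force: 40.0
```

Run:
```python
from h import *
s=sensors.state();print(s["ee_pos"],s["force"],s["torque"])
W=viewer.grab_frame("wrist");S=viewer.grab_frame("scene");T=viewer.grab_frame("top")
k=cv2.inRange(cv2.cvtColor(W["img"],cv2.COLOR_RGB2HSV),(5,140,110),(18,255,255))
r=np.nonzero(k[:,253])[0];print(r.min(),at_z(W,(253,r.min()),0).round(1), np.nonzero(k[225])[0][[0,-1]])
for n,f in(("s",S),("t",T)):
  for r in viewer.pinpoint("door_foot",f)[:1]:print(n,r["score"],at_z(f,r["location"],10))
def crop(f,c,r,w=133,h=100,k=3): return cv2.resize(f["img"][r:r+h,c:c+w],(w*k,h*k),interpolation=cv2.INTER_CUBIC)
save("e.png",np.vstack([np.hstack([crop(T,240,110),crop(S,250,120)]),np.hstack([crop(W,190,150),crop(W,190,250)])]))
```

```text
[507.91536896 -96.12657702  21.76504674] [-5.89056963  2.02690502 11.92139149] [ 0.15761266  0.84625044 -0.0478009 ]
205 [491.7 -86.8   0. ] [221 284]
s 0.69 [ 624.91924319 -147.8228066    10.        ]
```

View pics/e.png

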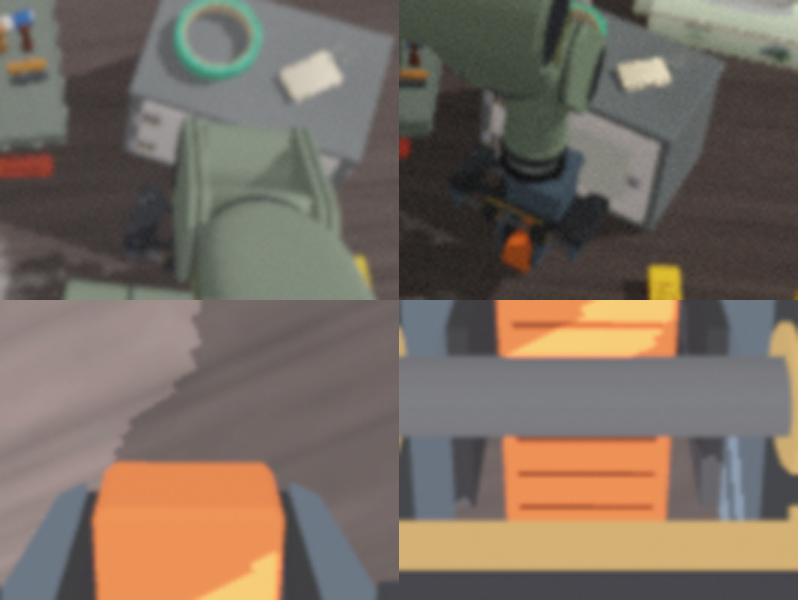

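No slip so far: the end face is unchanged at wrist row 205. Next I'll measure the door's lift directly, by sub-pixel registration of the visible part of the door (knob at about scene (327,181)) against the first picture.

```bash
cat >> h.py <<'E'
def lift(n=6):
    A=cv2.cvtColor(cv2.imread("pics/a_scene.png"),cv2.COLOR_BGR2GRAY).astype(np.float32)
    fs=[viewer.grab_frame("scene") for _ in range(n)]
    B=np.mean([cv2.cvtColor(f["img"],cv2.COLOR_RGB2GRAY).astype(np.float32) for f in fs],0).astype(np.float32)
    f=fs[0];u=(proj(f,[575,-230,60])-proj(f,[575,-230,50]))/10; o={}
    for k,(c0,r0,c1,r1) in {"knob":(321,173,333,188),"door":(314,160,334,192),"note":(318,136,346,154),"yellow":(328,203,350,254)}.items():
        M=np.eye(2,3,dtype=np.float32)
        try:
            _,M=cv2.findTransformECC(A[r0:r1,c0:c1],np.ascontiguousarray(B[r0-4:r1+4,c0-4:c1+4]),np.array([[1,0,4],[0,1,4]],np.float32),cv2.MOTION_TRANSLATION,(3,200,1e-5),None,3)
            o[k]=(M[:,2]-4).round(2).tolist()
        except cv2.error: o[k]=None
    print("px/mm",u.round(3),o)
E
python3 -c "
from h import *
lift()"
```

```text
px/mm [ 0.034 -0.168] {'knob': [-0.1599999964237213, -0.10999999940395355], 'door': [0.15000000596046448, -0.699999988079071], 'note': [0.05999999865889549, -0.009999999776482582], 'yellow': [-0.009999999776482582, 0.019999999552965164]}
```

{"api": "step_arm", "payload": {
  "plan": [-0.4, 0, 0, 0, 0, 0, -0.3, 0, 0, 0, 0, 0, 0, 0, 0, 0, 0, 0, 0, 0, 0, 0, 0, 0]
}}

```text
time_s: 9.57
ee_pos: [514.8, -99.1, 21.8]
ee_rot: [-180.0, -0.2, 156.5]
force: [-4.6, 1.4, 10.2]
gripper_width: 35.6
gripper_force: 40.0
```

```bash
python3 -c "
from h import *
lift()"
```

```text
px/mm [ 0.034 -0.168] {'knob': [0.1899999976158142, -0.10000000149011612], 'door': [0.3100000023841858, -0.6899999976158142], 'note': [0.07999999821186066, -0.0], 'yellow': [-0.0, 0.019999999552965164]}
```

{"api": "step_arm", "payload": {
  "plan": [0, 0, -0.05, 0, 0, 0, -0.3, 0, 0, 0, 0, 0, 0, 0, 0, 0, 0, 0, 0, 0, 0, 0, 0, 0]
}}

```text
time_s: 10.2
ee_pos: [518.6, -100.6, 21.8]
ee_rot: [-180.0, -0.1, 156.5]
force: [-2.9, 1.1, 5.1]
gripper_width: 35.8
gripper_force: 40.0
```

{"api": "step_arm", "payload": {
  "plan": [-0.3, 0, 0, 0, 0, 0, -0.1, 0, 0, 0, 0, 0, 0, 0, 0, 0, 0, 0, 0, 0, 0, 0, 0]
}}

```text
invalid input at $.plan: expected a multiple of 6 numbers
```

{"api": "step_arm", "payload": {
  "plan": [-0.3, 0, 0, 0, 0, 0, -0.1, 0, 0, 0, 0, 0, 0, 0, 0, 0, 0, 0, 0, 0, 0, 0, 0, 0]
}}

```text
time_s: 10.53
ee_pos: [522.0, -102.1, 21.8]
ee_rot: [-180.0, -0.1, 156.5]
force: [-3.0, 0.7, 6.4]
gripper_width: 35.8
gripper_force: 40.0
```

```bash
python3 -c "
from h import *
lift()"
```

```text
px/mm [ 0.034 -0.168] {'knob': [0.49000000953674316, -0.029999999329447746], 'door': [0.6100000143051147, -0.33000001311302185], 'note': [0.10999999940395355, 0.009999999776482582], 'yellow': [-0.009999999776482582, 0.019999999552965164]}
```

{"api": "step_arm", "payload": {
  "plan": [-0.3, 0, 0, 0, 0, 0, -0.1, 0, 0, 0, 0, 0, 0, 0, 0, 0, 0, 0, 0, 0, 0, 0, 0, 0]
}}

```text
time_s: 11.17
ee_pos: [523.3, -102.8, 21.8]
ee_rot: [-180.0, -0.4, 156.4]
force: [-8.5, 4.9, 11.5]
gripper_width: 35.9
gripper_force: 40.0
```

{"api": "step_arm", "payload": {
  "plan": [-0.3, 0, 0, 0, 0, 0, -0.1, 0, 0, 0, 0, 0, 0, 0, 0, 0, 0, 0, 0, 0, 0, 0, 0, 0]
}}

```text
time_s: 11.5
ee_pos: [523.7, -103.1, 21.6]
ee_rot: [-179.9, -0.8, 156.4]
force: [-15.2, 7.9, 18.2]
gripper_width: 35.5
gripper_force: 40.0
```

```bash
python3 -c "
from h import *
lift()"
```

```text
px/mm [ 0.034 -0.168] {'knob': [0.6399999856948853, 0.03999999910593033], 'door': [0.5899999737739563, -0.30000001192092896], 'note': [0.09000000357627869, 0.019999999552965164], 'yellow': [-0.009999999776482582, 0.019999999552965164]}
```

The door contact is now clear, at TCP x ≈ 523. I'll ease the downward pressure and keep pushing gently.

{"api": "step_arm", "payload": {
  "plan": [0, 0, -0.08, 0, 0, 0, -0.2, 0, 0, 0, 0, 0, 0, 0, 0, 0, 0, 0, 0, 0, 0, 0, 0, 0]
}}

```text
time_s: 12.13
ee_pos: [525.0, -103.9, 21.6]
ee_rot: [-179.9, -0.9, 156.4]
force: [-13.2, 7.1, 12.7]
gripper_width: 35.7
gripper_force: 40.0
```

{"api": "step_arm", "payload": {
  "plan": [-0.2, 0, 0, 0, 0, 0, 0, 0, 0, 0, 0, 0, 0, 0, 0, 0, 0, 0]
}}

```text
time_s: 12.38
ee_pos: [526.6, -104.7, 21.6]
ee_rot: [-179.9, -1.0, 156.4]
force: [-13.6, 6.8, 12.7]
gripper_width: 35.8
gripper_force: 40.0
```

```bash
python3 -c "
from h import *
lift()
W=viewer.grab_frame('wrist');s=sensors.state();print(s['ee_pos'],s['force'],s['torque'])
k=cv2.inRange(cv2.cvtColor(W['img'],cv2.COLOR_RGB2HSV),(5,140,110),(18,255,255))
r=np.nonzero(k[:,253])[0];print(r.min(),at_z(W,(253,r.min()),0).round(1))"
```

```text
px/mm [ 0.034 -0.168] {'knob': [0.7599999904632568, 0.029999999329447746], 'door': [0.6600000262260437, -0.3799999952316284], 'note': [0.03999999910593033, 0.009999999776482582], 'yellow': [-0.009999999776482582, 0.029999999329447746]}
[ 526.56347922 -104.6498533    21.57213345] [-13.06503597   7.59331465  13.11037691] [ 1.12615081  2.2067671  -0.01991385]
204 [509.4 -95.    0. ]
```

{"api": "step_arm", "payload": {
  "plan": [-0.2, 0, 0, 0, -0.018, 0, -0.3, 0, 0, 0, 0, 0, 0, 0, 0, 0, 0, 0, 0, 0, 0, 0, 0, 0]
}}

```text
time_s: 13.07
ee_pos: [529.7, -106.2, 21.5]
ee_rot: [-179.9, -0.1, 156.4]
force: [-16.2, 8.4, 15.3]
gripper_width: 35.5
gripper_force: 40.0
```

{"api": "step_arm", "payload": {
  "plan": [-0.2, 0, 0, 0, 0, 0, -0.2, 0, 0, 0, 0, 0, 0, 0, 0, 0, 0, 0, 0, 0, 0, 0, 0, 0]
}}

```text
time_s: 13.4
ee_pos: [533.5, -107.9, 21.5]
ee_rot: [-179.9, -0.1, 156.4]
force: [-14.7, 7.0, 15.1]
gripper_width: 35.7
gripper_force: 40.0
```

```bash
python3 -c "
from h import *
lift()
W=viewer.grab_frame('wrist');s=sensors.state();print(s['ee_pos'],s['ee_rot'],s['force'],s['torque'])
k=cv2.inRange(cv2.cvtColor(W['img'],cv2.COLOR_RGB2HSV),(5,140,110),(18,255,255))
r=np.nonzero(k[:,253])[0];print(r.min(),at_z(W,(253,r.min()),0).round(1))"
```

```text
px/mm [ 0.034 -0.168] {'knob': None, 'door': [0.7799999713897705, -0.2199999988079071], 'note': [0.03999999910593033, 0.009999999776482582], 'yellow': [-0.009999999776482582, 0.029999999329447746]}
[ 533.45665333 -107.91819222   21.49924821] [-1.79875291e+02 -1.16445921e-01  1.56414130e+02] [-14.67111632   6.85753704  14.92598184] [1.52066145 3.14173905 0.01625512]
204 [516.5 -98.3   0. ]
```

{"api": "step_arm", "payload": {
  "plan": [-0.2, 0, 0, 0, 0, 0, -0.2, 0, 0, 0, 0, 0, 0, 0, 0, 0, 0, 0, 0, 0, 0, 0, 0, 0]
}}

```text
time_s: 14.08
ee_pos: [537.3, -109.6, 21.5]
ee_rot: [-179.9, -0.1, 156.4]
force: [-13.5, 5.7, 14.4]
gripper_width: 35.9
gripper_force: 40.0
```

{"api": "step_arm", "payload": {
  "plan": [-0.2, 0, 0, 0, 0, 0, -0.2, 0, 0, 0, 0, 0, 0, 0, 0, 0, 0, 0, 0, 0, 0, 0, 0, 0]
}}

```text
time_s: 14.42
ee_pos: [541.1, -111.3, 21.5]
ee_rot: [-179.9, -0.1, 156.4]
force: [-13.9, 6.1, 11.7]
gripper_width: 35.6
gripper_force: 40.0
```

```bash
python3 -c "
from h import *
lift()
W=viewer.grab_frame('wrist');s=sensors.state();print(s['ee_pos'],s['ee_rot'],s['force'],s['torque'],s['time_s'])
k=cv2.inRange(cv2.cvtColor(W['img'],cv2.COLOR_RGB2HSV),(5,140,110),(18,255,255))
r=np.nonzero(k[:,253])[0];print(r.min(),at_z(W,(253,r.min()),0).round(1))
S=viewer.grab_frame('scene')['img'];A=cv2.cvtColor(cv2.imread('pics/a_scene.png'),cv2.COLOR_BGR2RGB)
c=lambda i:cv2.resize(i[130:205,270:345],(400,400),interpolation=cv2.INTER_CUBIC)
save('f.png',np.hstack([c(A),c(S)]))"
```

```text
px/mm [ 0.034 -0.168] {'knob': None, 'door': [0.9300000071525574, -0.18000000715255737], 'note': [0.009999999776482582, 0.019999999552965164], 'yellow': [-0.009999999776482582, 0.019999999552965164]}
[ 541.12700358 -111.25102167   21.49333223] [-1.79876985e+02 -8.14924547e-02  1.56417672e+02] [-13.77774819   5.93320461  13.39443514] [1.35830196 2.96299131 0.05008877] 14.7667
204 [ 524.2 -101.7    0. ]
```

View pics/f.png

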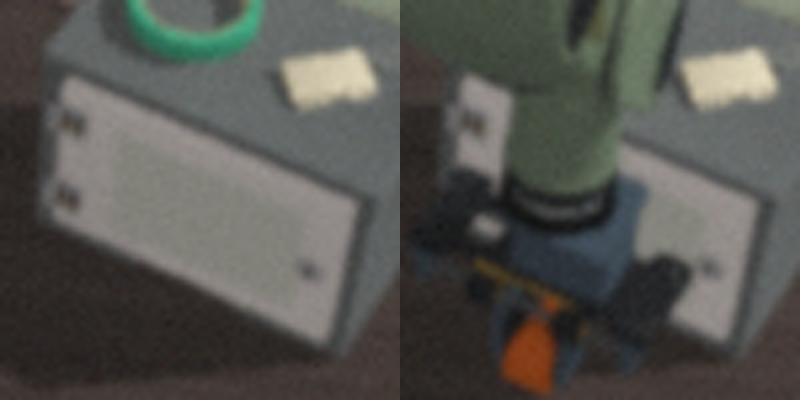

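The picture compares the door before and now: its lower right corner moved from (330,348) to (328,345) in the enlarged crops, which fits a lift of a few mm. I'll check that with a sub-pixel edge profile.

Run:
```python
from h import *
g=lambda i:cv2.cvtColor(i,cv2.COLOR_RGB2GRAY).astype(float)
A=g(cv2.cvtColor(cv2.imread('pics/a_scene.png'),cv2.COLOR_BGR2RGB))
B=np.mean([g(viewer.grab_frame('scene')['img']) for _ in range(8)],0)
def cross(p,up):   # half-level crossing between plateau values
    i=np.argmax(np.diff(p) if up else -np.diff(p)); lo,hi=p[max(0,i-2):i+4].min(),p[max(0,i-2):i+4].max();m=(lo+hi)/2
    for j in range(max(0,i-2),min(len(p)-1,i+4)):
        if (p[j]-m)*(p[j+1]-m)<=0 and ((p[j+1]>p[j])==up): return j+(m-p[j])/(p[j+1]-p[j])
    return np.nan
for nm,cols,r0,r1,up in(("top R",range(315,336),152,176,True),("bottom R",range(325,331),184,204,False),("top L",range(284,289),140,152,True)):
    d=[cross(B[r0:r1,c],up)-cross(A[r0:r1,c],up) for c in cols]
    print(nm,np.round(d,2),"median px",round(float(np.nanmedian(d)),2),"mm",round(float(np.nanmedian(d))/-.168,1))
```

```text
top R [-0.16 -0.27 -0.14 -0.07 -0.29  0.07  0.04  0.03 -0.05 -0.12 -0.1  -0.05
 -0.05 -0.03 -0.08 -0.19 -0.11 -0.2  -0.2  -0.05 -0.01] median px -0.08 mm 0.5
bottom R [-0.61 -0.29 -0.28 -0.54 -0.42 -0.23] median px -0.35 mm 2.1
top L [-0.15 -0.15 -0.06 -0.05 -0.06] median px -0.06 mm 0.4
```

{"api": "step_arm", "payload": {
  "plan": [0, 0, 0, 0, 0, 0, 0, 0, 0, 0, 0, 0, 0, 0, 0, 0, 0, 0, 0, 0, 0, 0, 0, 0, 0, 0, 0, 0, 0, 0]
}}

```text
time_s: 15.63
ee_pos: [541.1, -111.2, 21.5]
ee_rot: [-179.9, -0.1, 156.4]
force: [-13.2, 5.7, 13.3]
gripper_width: 36.0
gripper_force: 40.0
```

Steady, with no creep. Handing in.

```bash
python3 -c "
from workcell import env
print(env.job_done())"
```

```text
the job is handed in; nothing more can be done
None
```

Handed in at about 15.6 s: the orange wedge is flat and still gripped under the door. The lift is about 3 mm from 20 mm of travel after contact; the camera check, rougher, read about 2 mm. I made no separate final check of the other things on the desk.

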